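Unclip the disc-marked filter cassette and return it to its slot

ROBOT

A 7-joint arm with a two-finger parallel gripper is mounted at the origin on the work surface. World frame = base frame: x ahead of the robot, y to its left, z up, the work surface at z = 0. Lengths are in mm, angles in degrees, forces in N, time in s.
With the tool pointing down it reaches from about 425 to 875 mm from the base axis. Payload 4.7 kg.
Tool frame: the origin (TCP) lies at the very end of the fingers, on their centre line; the grasp point (between the pads) lies r.tcp_to_grasp behind it (r.tcp_to_grasp is the distance from the TCP to the grasp point, in mm); z points along the fingers, y is the line along which they close (so a half turn about z gives the same grasp; the last joint's range is limited). The gripper opens to 85 mm and grips with 20 to 120 N. Pads are 22 mm wide; open, the fingers measure 114 mm over their backs; the gripper's body (76 mm by 85 mm) begins 54 mm behind the grasp point. The pads swing forward as they close: fully open they stand 13 mm farther back than shut.
Start: joints at [-65.655, 18.392, -4.016, 83.108, 1.295, 78.541, -3.26], TCP at [259.601, 595.93, 231.349] pointing down, gripper open.
Joint ranges: [-163.93, 163.93], [-17.29, 119.83], [-79.2, 71.16], [3.27, 140.29], [-89.18, 269.18], [5.43, 117.66], [-154.24, 154.24]. Speed limits (degrees/s): [147.25, 147.25, 180, 180, 180, 180, 180].

INTERFACE

Orientations are given as a 3x3 rotation matrix whose columns are the frame's x, y, z axes.
In Python, from bench import read_state, eyes, order, r gives the robot as it stands.
- The arm moves only by the tool step_arm, never from a script. Its argument "plan" is a list of rows, each an object with "dp": the shift along the tool's x, y, z in mm, a list of three; "delta_rot": the turn, a rotation vector about the tool's x, y, z in degrees, a list of three. A call has 1 to 8 rows; each row shifts and turns the commanded pose from where the row before left it, along the tool's axes as they then stand; what a row does not reach is not made up. A row lasts 1/10 s, in which the tool goes at most 50 mm and 8.59 degrees, less where a joint would pass 70% of its speed; a pose out of reach is approached as far as the arm can. A call is refused whole if a number of a shift passes 50 or a number of a turn 8.59, either way. A call with a gripper value outside its range is refused whole. "jaw" is the opening, from 0 (shut) to 1 (fully open), set as the call begins (left out, the last holds). The fingers move at their own pace and stop on an object; "grip_force" is the grip in N (left out, the last holds). Time passes only in rows, so rows that do not move let the fingers close. It gives the time, the measured TCP pose, the force, the opening and the grip force at its end, in the units of the state.
- read_state(): the state, without advancing time (a new reading comes with each control period).
- eyes.snapshot(name): name is "side" or "top" or "wrist"; returns a dict with "img" (400x640x3 uint8, red, green, blue), "fx", "fy", "cx", "cy" (pixels), "extrinsics" (4x4, takes a point from world to camera coordinates). Camera axes: x right, y up, looking along -z (the intrinsics and any distortion apply to the point x, -y, -z); pixel columns grow to the right and rows downward; lengths in mm; the calibration is good to about 2 mm. The wrist camera is an equidistant fisheye: a pixel r from the principal point sees the ray r / f radians off the axis. A picture is of the moment at which its call begins. There is no depth.
- order.job_done(): hands the job in; it is judged then, once.
The state is a dict: "time": time; "q": joint angles; "qvel": joint speeds; "joint_efforts": joint torques, N m; "ee_pos": TCP position; "orientation": TCP orientation; "ft_force": force on the tool from outside, world axes, zero at the start; "wrist_torque": the same for the moment, N m; "finger_gap": finger opening in mm; "gripper_force": force on a finger pad.
Only numpy, scipy, OpenCV 4.12 (cv2) and the standard library are available. Lean on these libraries where they do the work, as an engineer would, in place of code of your own. Each camera call takes 0.05 s, during which the arm holds its last target. There are 200 camera calls.

TASK

Pull the filter cassette marked with a round disc straight up off its sprung rail, stand it upright on the black rubber mat and let go. Then take it again by its other pair of faces and lower it, without dropping it, all the way down into the rack slot whose label has the same round disc. Leave the two other cassettes on the rail and do not disturb anything else.

Things in the scene. Friction and masses are not known exactly. Their poses are not given: they have to be found in the camera images.
- cassette_disc: White plastic filter cassette: flat-faced upright block 56 mm (its x) by 46 mm (its y), 100 mm tall, 0.22 kg. Origin: centre of its underside (foot level), z up. Two legs, 8 mm thick and 26 mm high, under its x faces straddle the rail bar. On its top a 3 mm raised black round disc (32 mm across). It sits on one of the three stations of the rail. This is the one to be stored.
- cassette_bar: White plastic filter cassette: flat-faced upright block 56 mm (its x) by 46 mm (its y), 100 mm tall, 0.22 kg. Origin: centre of its underside (foot level), z up. Two legs, 8 mm thick and 26 mm high, under its x faces straddle the rail bar. On its top a 3 mm raised black straight bar (40 x 10 mm). It sits on the rail and stays there.
- cassette_cross: White plastic filter cassette: flat-faced upright block 56 mm (its x) by 46 mm (its y), 100 mm tall, 0.22 kg. Origin: centre of its underside (foot level), z up. Two legs, 8 mm thick and 26 mm high, under its x faces straddle the rail bar. On its top a 3 mm raised black cross (two bars, 40 x 10 mm). It sits on the rail and stays there.
- rail: Fixed rail: aluminium plate 90 x 200 x 12 mm with a bar 30 mm wide, 180 long, top at 40 mm. Origin: centre of underside, y along it. 3 stations at y = -54, 0, 54 mm, all taken, 8 mm apart: fingers fit only at the x faces. A seated cassette's origin is 14 mm up, its x across. Sprung noses hold its legs: it snaps off straight up at about 16 N and is clear after 30 mm.
- mat: The thin black rubber mat, fixed, 95 mm (x) by 130 mm (y), 4 mm thick. Origin: centre of its underside.
- rack: Fixed wooden board 180 (x) x 270 (y) x 10 mm, origin: centre of underside. On it 3 slots along y, 84 mm apart, in any order. Each slot's side walls (inner faces 62 mm apart in y, 5 thick, 40 wide) rise 114 mm, above a seated cassette's top: fingers fit only at its open -x and +x sides, where lips (inner faces 51 mm apart) rise 10 mm above the floor.
- slot_disc: Grey open storage slot for one standing cassette. Origin: centre of its underside; its floor is 8 mm above that; y along the row. The cassette stands in it with its x faces towards the slot's y walls. Before its open +x side (away from the robot) lies a white tongue with, as label, a raised black round disc (32 mm across): the place of the disc cassette.
- slot_bar: Grey open storage slot for one standing cassette. Origin: centre of its underside; its floor is 8 mm above that; y along the row. The cassette stands in it with its x faces towards the slot's y walls. Before its open +x side (away from the robot) lies a white tongue with, as label, a raised black straight bar: not the place of the disc cassette.
- slot_cross: Grey open storage slot for one standing cassette. Origin: centre of its underside; its floor is 8 mm above that; y along the row. The cassette stands in it with its x faces towards the slot's y walls. Before its open +x side (away from the robot) lies a white tongue with, as label, a raised black cross: not the place of the disc cassette.
- funnel_a: Bystander: black plastic funnel standing wide end down, 68 mm across, 105 mm tall. Origin: centre of its underside.
- funnel_b: Bystander: another such funnel, 68 mm across, 105 mm tall. Origin: centre of its underside.
- vial: Bystander: clear sample tube with white cap, 32 mm across, 110 mm tall. Origin: centre of its underside.
- valve: Bystander: upright white pipe with a foot and a red cock handle, 60 mm across the foot, 127 mm tall. Origin: centre of its underside.
- spanner: Bystander: steel spanner 180 mm long, lying flat. Origin: underside near its middle.
Not all that is in view belongs to the job. Leave any green look-alike of the cassette_disc alone. Leave any yellow look-alike of the cassette_cross alone.

How it is judged (in metres and radians):
On the way, in this order (a step that is already met when the one before it is completed fails the run):
1. the disc cassette is lifted clear of the rail, held by the fingers (z of cassette_disc in the frame of rail above 0.05 m and contact force between the fingers and cassette_disc above 0.5 N), for 0.1 s.
2. it stands upright on the mat (centre over the mat), let go (contact force between cassette_disc and mat above 0.5 N and contact force between the fingers and cassette_disc below 0.05 N and angle between cassette_disc's own z axis and vertical below 0.1 rad and linear speed of cassette_disc below 0.02 m/s and x of cassette_disc in the frame of mat between -0.0475 and 0.0475 m and y of cassette_disc in the frame of mat between -0.065 and 0.065 m), for 0.2 s.
3. it is taken up from the mat again (z of cassette_disc in the frame of mat above 0.02 m and contact force between the fingers and cassette_disc above 0.5 N), for 0.1 s.
At the end, for the whole second after the job is handed in: Disc cassette at rest on its slot's floor: centred within 6 mm, foot height within 4 mm, upright within 0.06 rad, its x along the slot's y within 0.1 rad. Bar and cross cassettes still on the rail (10 mm, 0.06 rad); funnels, vial, valve, spanner within 20 mm of their starts (x of cassette_disc in the frame of slot_disc between -0.006 and 0.006 m and y of cassette_disc in the frame of slot_disc between -0.006 and 0.006 m and z of cassette_disc in the frame of slot_disc between 0.004 and 0.012 m and angle between the x axis of cassette_disc and the y axis of slot_disc, either way round below 0.1 rad and angle between each of cassette_disc, cassette_bar, cassette_cross's own z axis and vertical below 0.06 rad and linear speed of cassette_disc below 0.02 m/s and distance of each of cassette_bar, cassette_cross from where it was at the start of the episode below 0.01 m and distance of each of funnel_a, funnel_b, vial, valve, spanner from where it was at the start of the episode below 0.02 m); the robot touches nothing.
It fails at once if the disc cassette is dropped (falls faster than 0.4 m/s out of the fingers) (contact force between the fingers and cassette_disc below 0.05 N and linear speed of cassette_disc above 0.4 m/s).
It fails at once if the bar or cross cassette is moved over 15 mm (distance of any of cassette_bar, cassette_cross from where it was at the start of the episode above 0.015 m).
It fails at once if a funnel, the vial, valve or spanner is moved over 30 mm (distance of any of funnel_a, funnel_b, vial, valve, spanner from where it was at the start of the episode above 0.03 m).
It also fails if it takes over 59 s, if anything falls off the work surface, if the arm or the gripper's body presses on something with over 40 N, if the wrist force passes 120 N, or if a joint passes its speed limit or range.

## Working session

There is one attempt and no reset: what is moved stays moved. The work goes in short steps, Python scripts to look and compute and a tool call to move; the robot and the scene stay as the last step left them, time stands still between calls to the robot, and variables do not carry over. Pictures are saved under pics/ and viewed, at most 13 in all, crops included, and the job is handed in when it is done.

Besides the shell and the picture viewer there is one more tool, called after ">>>" as a command line: name --argument value ..., lists and objects as JSON in quotes. step_arm: Moves the arm, as the interface text tells. Its arguments: {"type":"object","properties":{"plan":{"type":"array","items":{"type":"object","properties":{"dp":{"type":"array","items":{"type":"number"}},"delta_rot":{"type":"array","items":{"type":"number"}}}}},"jaw":{"type":"number"},"grip_force":{"type":"number"}},"required":["plan"]}

```bash
mkdir -p pics; ls
python3 - <<'E'
from bench import read_state, eyes, order, r
import cv2,json,numpy as np
print(r.tcp_to_grasp, read_state())
for n in("side","top"):
    s=eyes.snapshot(n); cv2.imwrite(f"pics/{n}0.png",s["img"][:,:,::-1])
    np.savez(f"pics/{n}0.npz",**s)
    print(n,s["fx"],s["fy"],s["cx"],s["cy"],np.round(s["extrinsics"],3).tolist(),[k for k in s])
E
```

```text
pics
18.700000000000003 {'time': 0.0, 'q': array([-65.65350481,  18.44001936,  -4.01579023,  83.17544029,
         1.29524546,  78.54071121,  -3.26027089]), 'qvel': array([ 0.03975868, -0.0097491 ,  0.01731135,  0.10023711,  0.00349326,
       -0.05279533,  0.07156035]), 'joint_efforts': array([-8.53971869e-05, -4.93578100e+01, -3.82034630e-01, -3.14333797e+01,
        1.30993352e-02,  1.13823652e-02, -1.29695806e-05]), 'ee_pos': array([259.41719101, 595.39766692, 230.20794327]), 'orientation': array([[-9.16804439e-01,  3.99335899e-01, -6.78099223e-04],
       [ 3.99336462e-01,  9.16802646e-01, -1.81607044e-03],
       [-1.03538962e-04, -1.93577119e-03, -9.99998121e-01]]), 'ft_force': array([-1.35889725, -0.69083362, -0.2605761 ]), 'wrist_torque': array([-0.00870915,  0.03746573,  0.04091197]), 'gripper_force': 0.0, 'finger_gap': 85.5180671795508}
side 488.81336588329145 488.81336588329145 318.6127903067726 192.99716822052764 [[0.915, -0.404, 0.01, -507.607], [0.257, 0.601, 0.757, -159.678], [-0.312, -0.69, 0.654, -1098.654], [0.0, 0.0, 0.0, 1.0]] ['img', 'fx', 'fy', 'cx', 'cy', 'extrinsics']
top 466.1073696418581 466.1073696418581 315.29169091656007 199.24581513101776 [[-0.008, -1.0, -0.008, -43.167], [0.998, -0.009, 0.067, -527.688], [-0.067, -0.007, 0.998, -1413.082], [0.0, 0.0, 0.0, 1.0]] ['img', 'fx', 'fy', 'cx', 'cy', 'extrinsics']
```

View pics/top0.png

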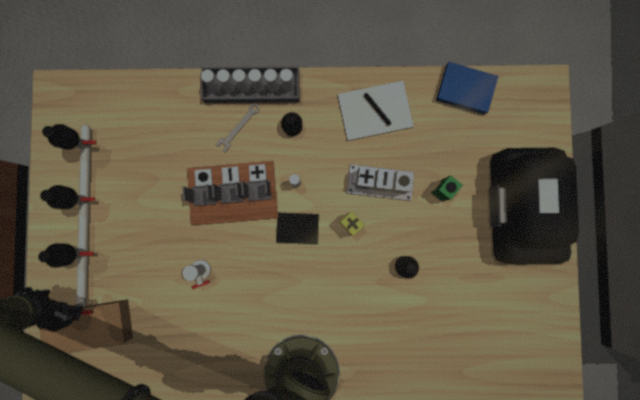

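View pics/side0.png

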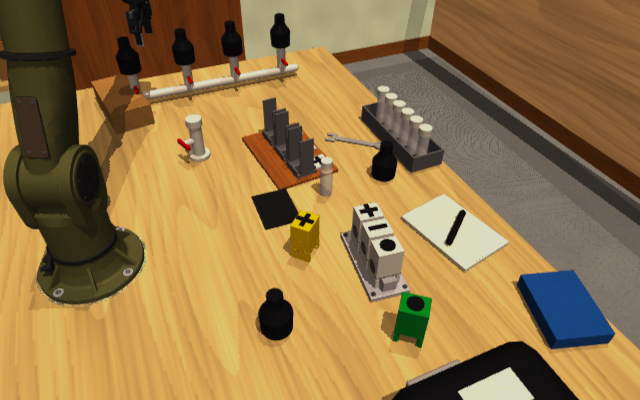

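The top view shows the rail at (381,182) with cross/bar/disc tops at (367,177), (386,179), (404,181). The rack is at (232,193), with labels disc (203,177), bar (230,175) and cross (258,172). The mat is at (298,228), and the yellow look-alike at (352,223) stands next to it. I'll enlarge the working area.

Run:
```python
import cv2
im=cv2.imread("pics/top0.png")
a=cv2.resize(im[150:250,270:430],None,fx=5,fy=5,interpolation=cv2.INTER_CUBIC)
b=cv2.resize(im[150:250,170:330],None,fx=5,fy=5,interpolation=cv2.INTER_CUBIC)
cv2.imwrite("pics/ca.png",cv2.convertScaleAbs(a,alpha=1.5)); cv2.imwrite("pics/cb.png",cv2.convertScaleAbs(b,alpha=1.5))
```

```text
(no output)
```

View pics/ca.png

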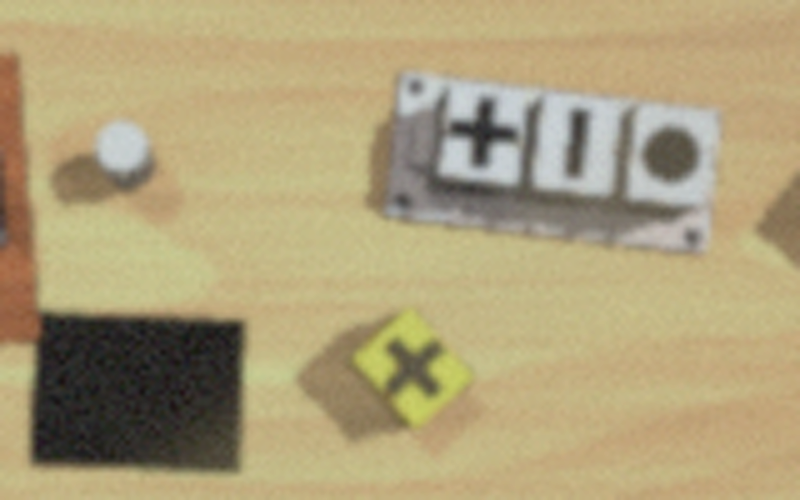

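View pics/cb.png

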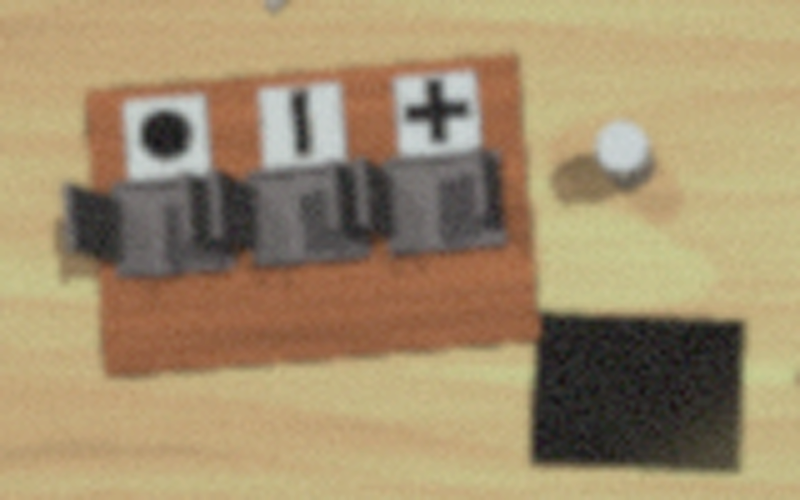

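The crops show the rail plate corners at a(398,72), (720,108), (706,252), (386,214) and the disc at a(670,154). Rack board corners are b(87,92), (517,54), (541,342), (105,376), with labels at b(166,134), (302,122), (437,111). Mat corners are b(540,314), (744,321), (740,471), (533,463).

```bash
cat > h.py <<'E'
import numpy as np, cv2
def ray(s,u,v):
    E=np.array(s["extrinsics"]);R=E[:3,:3];c=-R.T@E[:3,3]
    d=R.T@np.array([(u-s["cx"])/s["fx"],-(v-s["cy"])/s["fy"],-1.0]);return c,d
def at(s,u,v,z):
    c,d=ray(s,u,v);return c+d*(z-c[2])/d[2]
def proj(s,P):
    E=np.array(s["extrinsics"]);p=E[:3,:3]@np.array(P,float)+E[:3,3]
    return np.array([s["cx"]+s["fx"]*p[0]/-p[2], s["cy"]-s["fy"]*p[1]/-p[2]])
def fit(loc,W):  # rigid 2D
    loc=np.array(loc,float);W=np.array(W)[:,:2];a=loc.mean(0);b=W.mean(0)
    z=np.sum(((loc-a)[:,0]-1j*(loc-a)[:,1])*((W-b)[:,0]+1j*(W-b)[:,1]));t=np.angle(z)
    R=np.array([[np.cos(t),-np.sin(t)],[np.sin(t),np.cos(t)]]);o=b-R@a
    return o,np.degrees(t),np.linalg.norm((loc-a)@R.T+b-W,axis=1)
E
cat > m.py <<'E'
from h import *
s=dict(np.load("pics/top0.npz")); sd=dict(np.load("pics/side0.npz"))
A=lambda u,v,z:at(s,270+(u+.5)/5-.5,150+(v+.5)/5-.5,z)
B=lambda u,v,z:at(s,170+(u+.5)/5-.5,150+(v+.5)/5-.5,z)
np.set_printoptions(precision=1,suppress=True)
def show(n,f): print(n,f[0],round(f[1],2),f[2]); return f
rail=show("rail",fit([(45,100),(45,-100),(-45,-100),(-45,100)],[A(398,72,12),A(720,108,12),A(706,252,12),A(386,214,12)]))
tops=[A(483,132,117),A(576,143,117),A(670,154,117)]
rl=show("tops",fit([(0,54),(0,0),(0,-54)],tops)); print(tops)
rack=show("rack",fit([(90,135),(90,-135),(-90,-135),(-90,135)],[B(87,92,10),B(517,54,10),B(541,342,10),B(105,376,10)]))
show("labels@14",fit([(0,84),(0,0),(0,-84)],[B(166,134,14),B(302,122,14),B(437,111,14)]))
show("mat",fit([(47.5,65),(47.5,-65),(-47.5,-65),(-47.5,65)],[B(540,314,4),B(744,321,4),B(740,471,4),B(533,463,4)]))
print("yellow",A(413,369,103),"vial",A(123,147,110))
print("side px of disc",proj(sd,tops[2]), "mat corner",proj(sd,B(740,471,4)))
E
python3 m.py
```

```text
rail [ 579.7 -247.9] -6.98 [0.8 0.8 0.4 1.9]
tops [ 579.2 -247.9] -7.28 [0.3 0.2 0.2]
[array([ 586. , -194.7,  117. ]), array([ 579.2, -247.7,  117. ]), array([ 572.4, -301.3,  117. ])]
rack [550.4 209.6] 4.3 [1.7 1.1 0.2 1.8]
labels@14 [607.9 215.7] 4.35 [0.3 0.3 0.1]
mat [439.7   8.3] -2.52 [2.3 2.3 1.7 2. ]
yellow [ 451.1 -153.8  103. ] vial [580.1  11.9 110. ]
side px of disc [387.  244.8] mat corner [265.4 229.6]
```

>>> step_arm --plan '[{"dp":[0,0,-5],"delta_rot":[0,0,7.8]},{"dp":[0,0,-5],"delta_rot":[0,0,7.8]},{"dp":[0,0,-5],"delta_rot":[0,0,7.8]},{"dp":[0,0,-5],"delta_rot":[0,0,7.8]},{"dp":[0,0,-5],"delta_rot":[0,0,7.8]},{"dp":[0,0,-5],"delta_rot":[0,0,7.8]},{"dp":[0,0,-5],"delta_rot":[0,0,7.8]},{"dp":[0,0,-5],"delta_rot":[0,0,7.8]}]' --jaw 1

```text
time: 0.9
ee_pos: [259.4, 595.6, 270.9]
orientation: [[-0.065, 0.998, -0.0], [0.998, 0.065, -0.001], [-0.001, -0.0, -1.0]]
ft_force: [0.5, 0.3, -0.5]
finger_gap: 85.2
gripper_force: 0.0
```

>>> step_arm --plan '[{"dp":[-36,28,0]},{"dp":[-38,30,0]},{"dp":[-38,30,0]},{"dp":[-38,30,0]},{"dp":[-38,30,0]},{"dp":[-38,30,0]},{"dp":[-38,30,0]},{"dp":[-36,30,0],"delta_rot":[0,0,-0.6]}]'

```text
validation failed for argument at $.pl...
```

Run:
```python
from bench import read_state, eyes
import cv2,numpy as np
st=read_state(); s=eyes.snapshot("wrist"); np.savez("pics/w1.npz",**s,p=st["ee_pos"],o=st["orientation"])
cv2.imwrite("pics/w1.png",cv2.convertScaleAbs(s["img"][:,:,::-1],alpha=1.3))
print(st["ee_pos"],st["q"],s["fx"],s["cx"],s["cy"]); E=s["extrinsics"]; print(E.round(3), -E[:3,:3].T@E[:3,3])
```

```text
[259.42966737 595.64581079 270.8642318 ] [-71.91740664  17.43951672   3.99797912  79.90550111  -1.2037168
  82.76349554 -64.20224253] 309.70691628693146 321.2439123686543 205.8951207747961
[[ 9.98000e-01  6.60000e-02 -1.00000e-03 -2.97659e+02]
 [-6.40000e-02  9.52000e-01 -3.01000e-01 -4.99407e+02]
 [-2.00000e-02  3.00000e-01  9.54000e-01 -5.92083e+02]
 [ 0.00000e+00  0.00000e+00  0.00000e+00  1.00000e+00]] [253.70664715 672.75140163 414.25804082]
```

View pics/w1.png

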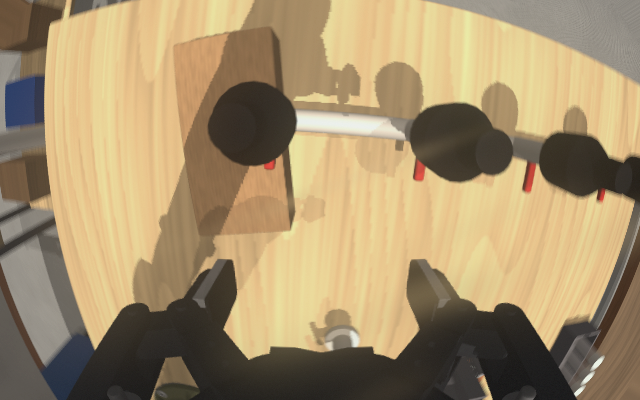

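The wrist view shows the manifold bottles at the far edge of the table, and the fingers at (215,285) and (430,285). The camera looks back towards the tool along tool −x. The last move was refused, so I'm repeating it with full rows.

>>> step_arm --plan '[{"dp":[-41,28,0],"delta_rot":[0,0,0]},{"dp":[-41,28,0],"delta_rot":[0,0,0]},{"dp":[-41,28,0],"delta_rot":[0,0,0]},{"dp":[-41,28,0],"delta_rot":[0,0,0]},{"dp":[-41,28,0],"delta_rot":[0,0,0]},{"dp":[-41,28,0],"delta_rot":[0,0,0]},{"dp":[-41,28,0],"delta_rot":[0,0,0]},{"dp":[-41,28,0],"delta_rot":[0,0,-0.6]}]'

```text
time: 1.75
ee_pos: [507.0, 282.8, 271.1]
orientation: [[-0.084, 0.996, -0.0], [0.996, 0.084, 0.0], [0.0, -0.0, -1.0]]
ft_force: [0.7, -0.0, 0.1]
finger_gap: 85.4
gripper_force: 0.0
```

>>> step_arm --plan '[{"dp":[-28,19,0],"delta_rot":[0,0,0]},{"dp":[-28,18,0],"delta_rot":[0,0,0]},{"dp":[0,0,0],"delta_rot":[0,0,0]},{"dp":[0,0,0],"delta_rot":[0,0,0]},{"dp":[0,0,0],"delta_rot":[0,0,0]}]'

```text
time: 2.25
ee_pos: [546.8, 233.2, 270.9]
orientation: [[-0.084, 0.996, -0.001], [0.996, 0.084, 0.001], [0.001, -0.001, -1.0]]
ft_force: [0.3, -0.2, -0.2]
finger_gap: 85.4
gripper_force: 0.0
```

Run:
```python
from bench import read_state, eyes
import cv2,numpy as np
st=read_state(); s=eyes.snapshot("wrist"); np.savez("pics/w2.npz",**s,p=st["ee_pos"],o=st["orientation"])
cv2.imwrite("pics/w2.png",cv2.resize(cv2.convertScaleAbs(s["img"][20:320,120:520,::-1],alpha=1.4),None,fx=2,fy=2,interpolation=cv2.INTER_CUBIC))
print(st["ee_pos"],st["q"],st["orientation"].round(4)); E=s["extrinsics"]; print(E.round(3), -E[:3,:3].T@E[:3,3])
```

```text
[546.84999759 233.15490668 270.90859619] [-43.446488    10.82253999  20.69971104  88.72036827  -3.90054703
  81.20273302 -17.65116313] [[-8.430e-02  9.964e-01 -1.000e-03]
 [ 9.964e-01  8.430e-02  5.000e-04]
 [ 6.000e-04 -1.000e-03 -1.000e+00]]
[[ 9.96000e-01  8.50000e-02 -1.00000e-03 -5.63812e+02]
 [-8.20000e-02  9.51000e-01 -2.99000e-01 -1.26409e+02]
 [-2.50000e-02  2.98000e-01  9.54000e-01 -4.74602e+02]
 [ 0.00000e+00  0.00000e+00  0.00000e+00  1.00000e+00]] [539.73331795 309.921266   414.42358531]
```

View pics/w2.png

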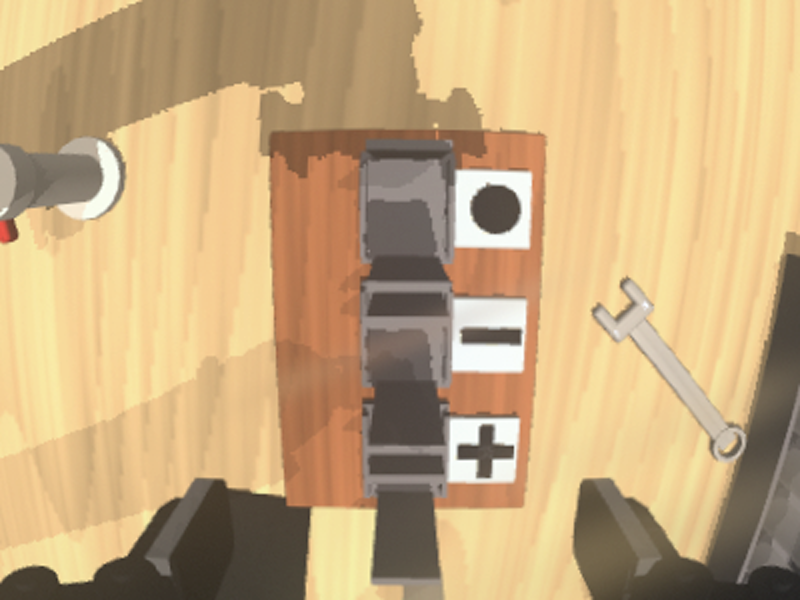

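The wrist view shows the disc slot interior spanning about x 362–455 and y 150–262 in the crop, the label disc at (496,209), bar at (490,336) and cross at (485,452). Rack corners are (270,132), (547,133), (525,507), (287,506). I'll fit the rack from this view and overlay the slot model.

```bash
cat >> h.py <<'E'
def wray(s,u,v):
    E=np.array(s["extrinsics"]);R=E[:3,:3];c=-R.T@E[:3,3]
    a=(u-s["cx"])/s["fx"];b=(v-s["cy"])/s["fy"];th=np.hypot(a,b);k=np.sin(th)/max(th,1e-9)
    return c,R.T@np.array([a*k,-b*k,-np.cos(th)])
def wat(s,u,v,z):
    c,d=wray(s,u,v);return c+d*(z-c[2])/d[2]
def wproj(s,P):
    E=np.array(s["extrinsics"]);p=E[:3,:3]@np.array(P,float)+E[:3,3]
    x,y,z=p[0],-p[1],-p[2];q=np.hypot(x,y);th=np.arctan2(q,z)
    return np.array([s["cx"]+s["fx"]*th*x/q,s["cy"]+s["fy"]*th*y/q])
E
cat > m2.py <<'E'
from h import *
np.set_printoptions(precision=1,suppress=True)
s=dict(np.load("pics/w2.npz"))
W=lambda u,v,z:wat(s,120+(u+.5)/2-.5,20+(v+.5)/2-.5,z)
f=fit([(90,135),(90,-135),(-90,-135),(-90,135)],[W(270,132,10),W(547,133,10),W(525,507,10),W(287,506,10)][1:2]+[W(525,507,10),W(287,506,10),W(270,132,10)])
f=fit([(-90,135),(90,135),(90,-135),(-90,-135)],[W(270,132,10),W(547,133,10),W(525,507,10),W(287,506,10)])
print("rack",*f)
for h in(10,12,14,16):print("labels",h,*fit([(0,84),(0,0),(0,-84)],[W(496,209,h),W(490,336,h),W(485,452,h)]))
o,t=f[0],np.radians(f[1]);R=np.array([[np.cos(t),-np.sin(t)],[np.sin(t),np.cos(t)]])
print("floor L,R edges (rack frame) z=28 lips:",[R.T@(W(u,v,28)[:2]-o) for u,v in((362,210),(455,210))])
im=s["img"][:,:,::-1]; k=6; x0,y0=285,75
c=cv2.resize(cv2.convertScaleAbs(im[y0:y0+100,x0:x0+115],alpha=1.6),None,fx=k,fy=k,interpolation=cv2.INTER_CUBIC)
cv2.imwrite("pics/w2c.png",c)
E
python3 m2.py
```

```text
rack [550.7 212. ] 4.649377435409251 [0.5 0.1 0.1 0.3]
labels 10 [607.3 214.1] 4.458157513335977 [1.8 0.6 1.9]
labels 12 [606.9 214.6] 4.458157513335971 [1.3 0.6 1.5]
labels 14 [606.6 215. ] 4.458157513335964 [0.9 0.6 1.1]
labels 16 [606.3 215.5] 4.458157513335998 [0.5 0.6 0.7]
floor L,R edges (rack frame) z=28 lips: [array([-28.7,  82.3]), array([28.8, 82.7])]
```

View pics/w2c.png

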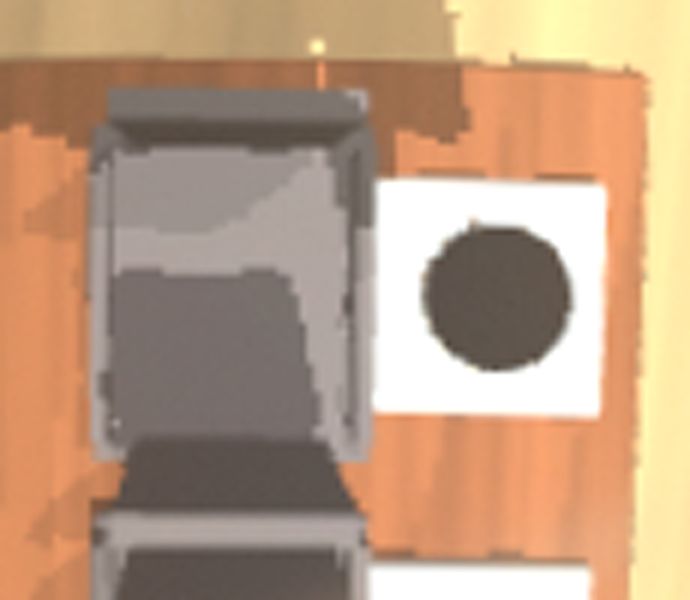

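```bash
cat >> m2.py <<'E'
def px(x,y,z):
    w=np.r_[R@np.array([x,y])+o,z]; u=wproj(s,w); return (u-[x0,y0]+.5)*k-.5
for n,p in {"floor/lowwall inner base":(0,53,18),"lowwall top inner":(0,53,124),"lowwall top in 132":(0,53,132),"lowwall top inner corner L":(-20,53,124),"R":(20,53,124),"R132":(20,53,132),
 "lowwall outer top":(0,48,124),"upwall inner base":(0,115,18),"upwall top inner":(0,115,124),"top inner 132":(0,115,132),"upwall outer top":(0,120,124),"outer 132":(0,120,132),"upw corner L":(-20,120,124),"lip end low L":(-28.5,48,28),"lip in L":(-25.5,84,28),"lip in R":(25.5,84,28),"lip in R base":(25.5,84,18),"label10":(56,84,10),"label16":(56,84,16)}.items(): print(n,px(*p))
E
python3 m2.py|tail -19
```

```text
floor/lowwall inner base [235.2 435.5]
lowwall top inner [239.8 511.9]
lowwall top in 132 [240.3 520. ]
lowwall top inner corner L [113.1 511.7]
R [366.4 513.1]
R132 [370.4 521.1]
lowwall outer top [239.6 543.1]
upwall inner base [236.8 145.8]
upwall top inner [242.2 117.7]
top inner 132 [242.8 114.7]
upwall outer top [242.4  85.9]
outer 132 [243.  82.]
upw corner L [111.8  86.1]
lip end low L [ 98.9 464.4]
lip in L [112.5 292.8]
lip in R [360.1 294.3]
lip in R base [356.6 292.5]
label10 [494.  294.4]
label16 [498.  295.5]
```

The slot model fits the wrist view to within about 0.5 mm, and slot_disc is at about (543.9, 295.7) with yaw 4.6° as the wrist camera sees it. Next I go to the rail.

>>> step_arm --plan '[{"dp":[0,0,0],"delta_rot":[0,0,6]},{"dp":[0,0,0],"delta_rot":[0,0,5.9]},{"dp":[-46,8,0],"delta_rot":[0,0,0]},{"dp":[-48,8,0],"delta_rot":[0,0,0]},{"dp":[-48,8,0],"delta_rot":[0,0,0]},{"dp":[-48,8,0],"delta_rot":[0,0,0]},{"dp":[-48,8,0],"delta_rot":[0,0,0]},{"dp":[-48,8,0],"delta_rot":[0,0,0]}]' --jaw 1

```text
time: 3.1
ee_pos: [559.1, -58.1, 271.6]
orientation: [[0.122, 0.993, 0.001], [0.993, -0.122, 0.001], [0.001, 0.001, -1.0]]
ft_force: [1.2, -0.0, 0.7]
finger_gap: 85.4
gripper_force: 0.0
```

>>> step_arm --plan '[{"dp":[-48,8,10],"delta_rot":[0,0,0]},{"dp":[-48,8,10],"delta_rot":[0,0,0]},{"dp":[-48,8,10],"delta_rot":[0,0,0]},{"dp":[-48,9,10],"delta_rot":[0,0,0]},{"dp":[-48,9,10],"delta_rot":[0,0,0]},{"dp":[0,0,10],"delta_rot":[0,0,0]},{"dp":[0,0,0],"delta_rot":[0,0,0]},{"dp":[0,0,0],"delta_rot":[0,0,0]}]'

```text
time: 3.9
ee_pos: [571.7, -298.6, 211.0]
orientation: [[0.122, 0.992, -0.0], [0.992, -0.122, 0.002], [0.002, -0.0, -1.0]]
ft_force: [-0.5, -0.8, 0.2]
finger_gap: 85.3
gripper_force: 0.0
```

Run:
```python
from bench import read_state, eyes
import cv2,numpy as np
from h import *
st=read_state(); s=eyes.snapshot("wrist"); np.savez("pics/w3.npz",**s,p=st["ee_pos"],o=st["orientation"])
print(st["ee_pos"],st["orientation"].round(4),st["q"])
for P in [(572.4,-301.3,117),(579.2,-247.7,117),(586,-194.7,117)]: print(wproj(s,P))
cv2.imwrite("pics/w3.png",cv2.resize(cv2.convertScaleAbs(s["img"][120:320,190:450,::-1],alpha=1.4),None,fx=3,fy=3,interpolation=cv2.INTER_CUBIC))
```

```text
[ 571.73184049 -298.6215001   211.03265929] [[ 1.224e-01  9.925e-01 -1.000e-04]
 [ 9.925e-01 -1.224e-01  1.800e-03]
 [ 1.800e-03 -4.000e-04 -1.000e+00]] [ -6.21610648  21.61268644  40.92067243  86.80683265 -14.42217171
  77.00069771  28.94681466]
[323.44603826 211.92379012]
[323.90132    144.99834458]
[324.39846714  75.66423267]
```

View pics/w3.png

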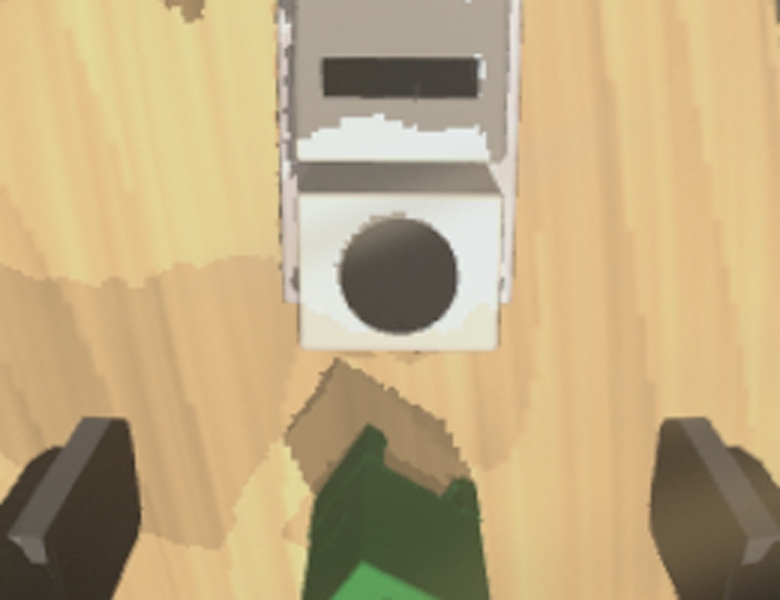

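The disc sits at crop (399,275), full-image (322.8,211.5), against a predicted (323.4,211.9). The two cameras agree to about 0.3 mm. Descending now.

>>> step_arm --plan '[{"dp":[-2.6,0.5,20],"delta_rot":[0,0,0]},{"dp":[0,0,30],"delta_rot":[0,0,0]},{"dp":[0,0,30],"delta_rot":[0,0,0]},{"dp":[0,0,30],"delta_rot":[0,0,0]},{"dp":[0,0,20],"delta_rot":[0,0,0]},{"dp":[0,0,15],"delta_rot":[0,0,0]},{"dp":[0,0,0],"delta_rot":[0,0,0]},{"dp":[0,0,0],"delta_rot":[0,0,0]}]'

```text
time: 4.75
ee_pos: [571.9, -303.4, 67.4]
orientation: [[0.124, 0.992, 0.001], [0.992, -0.124, -0.0], [-0.0, 0.001, -1.0]]
ft_force: [0.4, 0.1, 0.2]
finger_gap: 85.6
gripper_force: 0.0
```

>>> step_arm --plan '[{"dp":[0,0,0],"delta_rot":[0,0,0]},{"dp":[0,0,0],"delta_rot":[0,0,0]},{"dp":[0,0,0],"delta_rot":[0,0,0]},{"dp":[0,0,0],"delta_rot":[0,0,0]},{"dp":[0,0,0],"delta_rot":[0,0,0]},{"dp":[0,0,0],"delta_rot":[0,0,0]}]' --jaw 0 --grip_force 70

```text
time: 5.35
ee_pos: [572.0, -304.5, 67.9]
orientation: [[0.126, 0.992, 0.003], [0.992, -0.126, -0.001], [-0.0, 0.003, -1.0]]
ft_force: [0.8, -0.1, 6.7]
finger_gap: 55.3
gripper_force: 74.4
```

>>> step_arm --plan '[{"dp":[0,0,-4],"delta_rot":[0,0,0]},{"dp":[0,0,-5],"delta_rot":[0,0,0]},{"dp":[0,0,-6],"delta_rot":[0,0,0]},{"dp":[0,0,-8],"delta_rot":[0,0,0]},{"dp":[0,0,-10],"delta_rot":[0,0,0]},{"dp":[0,0,-10],"delta_rot":[0,0,0]},{"dp":[0,0,-10],"delta_rot":[0,0,0]},{"dp":[0,0,-10],"delta_rot":[0,0,0]}]'

```text
time: 6.15
ee_pos: [570.8, -304.1, 130.5]
orientation: [[0.126, 0.992, 0.0], [0.992, -0.126, 0.0], [0.0, 0.0, -1.0]]
ft_force: [0.6, 0.9, -1.5]
finger_gap: 55.2
gripper_force: 77.0
```

>>> step_arm --plan '[{"dp":[0,0,-20],"delta_rot":[0,0,0]},{"dp":[0,0,-30],"delta_rot":[0,0,0]},{"dp":[0,0,-30],"delta_rot":[0,0,0]},{"dp":[0,0,-20],"delta_rot":[0,0,0]}]'

```text
time: 6.55
ee_pos: [571.2, -304.6, 232.4]
orientation: [[0.126, 0.992, 0.002], [0.992, -0.126, -0.001], [-0.001, 0.003, -1.0]]
ft_force: [0.1, 0.3, -1.2]
finger_gap: 55.4
gripper_force: 77.0
```

>>> step_arm --plan '[{"dp":[20,-11,0],"delta_rot":[0,0,0]},{"dp":[35,-19,0],"delta_rot":[0,0,0]},{"dp":[42,-23,0],"delta_rot":[0,0,0]},{"dp":[42,-23,0],"delta_rot":[0,0,0]},{"dp":[42,-23,0],"delta_rot":[0,0,0]},{"dp":[42,-23,0],"delta_rot":[0,0,0]},{"dp":[40,-22,0],"delta_rot":[0,0,0]},{"dp":[31,-18,0],"delta_rot":[0,0,0]}]'

```text
time: 7.35
ee_pos: [445.9, 10.5, 230.1]
orientation: [[0.124, 0.992, 0.001], [0.992, -0.124, 0.001], [0.001, 0.001, -1.0]]
ft_force: [0.6, -0.1, -1.9]
finger_gap: 55.4
gripper_force: 77.0
```

>>> step_arm --plan '[{"dp":[0,0,20],"delta_rot":[0,0,0]},{"dp":[0,0,30],"delta_rot":[0,0,0]},{"dp":[0,0,30],"delta_rot":[0,0,0]},{"dp":[0,0,30],"delta_rot":[0,0,0]},{"dp":[0,0,20],"delta_rot":[0,0,0]},{"dp":[0,0,0],"delta_rot":[0,0,0]},{"dp":[0,0,0],"delta_rot":[0,0,0]}]'

```text
time: 8.05
ee_pos: [447.6, 7.9, 100.1]
orientation: [[0.126, 0.992, 0.0], [0.992, -0.126, -0.0], [0.0, 0.0, -1.0]]
ft_force: [0.1, 0.1, -1.6]
finger_gap: 54.9
gripper_force: 76.9
```

>>> step_arm --plan '[{"dp":[0,0,15],"delta_rot":[0,0,0]},{"dp":[0,0,12],"delta_rot":[0,0,0]},{"dp":[0,0,8],"delta_rot":[0,0,0]},{"dp":[0,0,3],"delta_rot":[0,0,0]},{"dp":[0,0,0],"delta_rot":[0,0,0]},{"dp":[0,0,0],"delta_rot":[0,0,0]}]'

```text
time: 8.65
ee_pos: [447.6, 8.1, 61.7]
orientation: [[0.126, 0.992, 0.001], [0.992, -0.126, 0.0], [0.0, 0.001, -1.0]]
ft_force: [-0.0, 0.2, -2.0]
finger_gap: 55.4
gripper_force: 76.9
```

>>> step_arm --plan '[{"dp":[0,0,1.5],"delta_rot":[0,0,0]},{"dp":[0,0,1.5],"delta_rot":[0,0,0]},{"dp":[0,0,0],"delta_rot":[0,0,0]}]'

```text
time: 8.95
ee_pos: [447.2, 8.1, 58.3]
orientation: [[0.126, 0.992, -0.0], [0.992, -0.126, 0.0], [0.0, -0.0, -1.0]]
ft_force: [-0.0, 0.1, -1.0]
finger_gap: 55.0
gripper_force: 76.9
```

>>> step_arm --plan '[{"dp":[0,0,1],"delta_rot":[0,0,0]},{"dp":[0,0,0],"delta_rot":[0,0,0]}]'

```text
time: 9.15
ee_pos: [447.4, 8.1, 57.8]
orientation: [[0.126, 0.992, -0.0], [0.992, -0.126, 0.0], [0.0, -0.0, -1.0]]
ft_force: [-1.0, 0.3, 4.1]
finger_gap: 54.8
gripper_force: 77.1
```

The contact force shows it is standing on the mat, so I release, wait and rise clear.

>>> step_arm --plan '[{"dp":[0,0,0],"delta_rot":[0,0,0]},{"dp":[0,0,0],"delta_rot":[0,0,0]},{"dp":[0,0,0],"delta_rot":[0,0,0]},{"dp":[0,0,0],"delta_rot":[0,0,0]},{"dp":[0,0,0],"delta_rot":[0,0,0]},{"dp":[0,0,0],"delta_rot":[0,0,0]},{"dp":[0,0,0],"delta_rot":[0,0,0]},{"dp":[0,0,0],"delta_rot":[0,0,0]}]' --jaw 1

```text
time: 9.95
ee_pos: [447.2, 8.1, 57.3]
orientation: [[0.126, 0.992, 0.0], [0.992, -0.126, 0.0], [0.0, 0.0, -1.0]]
ft_force: [0.5, 0.4, 0.5]
finger_gap: 85.8
gripper_force: 0.0
```

>>> step_arm --plan '[{"dp":[0,0,-15],"delta_rot":[0,0,0]},{"dp":[0,0,-25],"delta_rot":[0,0,0]},{"dp":[0,0,-35],"delta_rot":[0,0,0]},{"dp":[0,0,-40],"delta_rot":[0,0,0]},{"dp":[0,0,-35],"delta_rot":[0,0,0]},{"dp":[0,0,0],"delta_rot":[0,0,0]},{"dp":[0,0,0],"delta_rot":[0,0,0]}]'

```text
time: 10.65
ee_pos: [447.6, 8.2, 207.9]
orientation: [[0.126, 0.992, 0.002], [0.992, -0.126, 0.001], [0.001, 0.002, -1.0]]
ft_force: [0.6, 0.3, -0.2]
finger_gap: 85.4
gripper_force: 0.0
```

Run:
```python
from bench import read_state, eyes
import cv2,numpy as np
from h import *
st=read_state(); s=eyes.snapshot("wrist"); np.savez("pics/w4.npz",**s,p=st["ee_pos"],o=st["orientation"])
print(st["ee_pos"],st["orientation"].round(4),st["q"])
print(wproj(s,(447.4,8.1,107)))
cv2.imwrite("pics/w4.png",cv2.resize(cv2.convertScaleAbs(s["img"][120:320,190:450,::-1],alpha=1.4),None,fx=3,fy=3,interpolation=cv2.INTER_CUBIC))
```

```text
[447.60601359   8.2010439  207.86329982] [[ 1.259e-01  9.920e-01  1.600e-03]
 [ 9.920e-01 -1.259e-01  8.000e-04]
 [ 1.000e-03  1.500e-03 -1.000e+00]] [-33.93794493  -7.51721462  27.46888702 113.10636817   3.57107994
  73.5028089  -14.91268387]
[321.7564396  206.39395241]
```

View pics/w4.png

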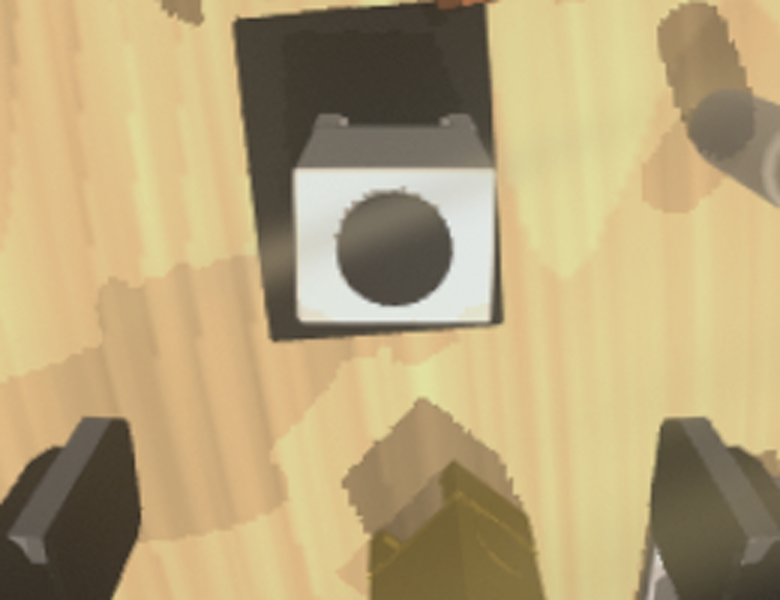

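The wrist view shows the cassette upright on the mat with its disc at crop (395,248), full-image (321.5,202.5). That is about 3 mm along tool x from the TCP, as expected. I'll turn 90° for the other pair of faces.

>>> step_arm --plan '[{"dp":[0,0,0],"delta_rot":[0,0,7]},{"dp":[0,0,0],"delta_rot":[0,0,8.3]},{"dp":[0,0,0],"delta_rot":[0,0,8.3]},{"dp":[0,0,0],"delta_rot":[0,0,8.3]},{"dp":[0,0,0],"delta_rot":[0,0,8.3]},{"dp":[0,0,0],"delta_rot":[0,0,8.3]},{"dp":[0,0,0],"delta_rot":[0,0,8.3]},{"dp":[0,0,0],"delta_rot":[0,0,8.3]}]'

```text
time: 11.5
ee_pos: [446.0, 7.9, 205.3]
orientation: [[0.955, 0.298, -0.004], [0.298, -0.955, -0.001], [-0.004, -0.0, -1.0]]
ft_force: [-0.7, -0.5, 0.4]
finger_gap: 85.5
gripper_force: 0.0
```

>>> step_arm --plan '[{"dp":[0,0,0],"delta_rot":[0,0,8.3]},{"dp":[0,0,0],"delta_rot":[0,0,8.3]},{"dp":[0,0,0],"delta_rot":[0,0,8.3]},{"dp":[0,0,0],"delta_rot":[0,0,0]},{"dp":[0,0,0],"delta_rot":[0,0,0]}]'

```text
time: 12.0
ee_pos: [446.5, 7.9, 206.1]
orientation: [[0.992, -0.123, -0.002], [-0.123, -0.992, -0.001], [-0.002, 0.001, -1.0]]
ft_force: [-0.5, -0.1, 0.2]
finger_gap: 85.7
gripper_force: 0.0
```

>>> step_arm --plan '[{"dp":[0.9,-3.5,13],"delta_rot":[0,0,0.2]},{"dp":[0,0,25],"delta_rot":[0,0,0]},{"dp":[0,0,30],"delta_rot":[0,0,0]},{"dp":[0,0,30],"delta_rot":[0,0,0]},{"dp":[0,0,25],"delta_rot":[0,0,0]},{"dp":[0,0,20],"delta_rot":[0,0,0]},{"dp":[0,0,0],"delta_rot":[0,0,0]},{"dp":[0,0,0],"delta_rot":[0,0,0]}]'

```text
time: 12.8
ee_pos: [448.2, 11.5, 63.9]
orientation: [[0.992, -0.129, -0.001], [-0.129, -0.992, -0.0], [-0.001, 0.001, -1.0]]
ft_force: [1.1, -0.0, 0.5]
finger_gap: 85.5
gripper_force: 0.0
```

>>> step_arm --plan '[{"dp":[0,0,0],"delta_rot":[0,0,0]},{"dp":[0,0,0],"delta_rot":[0,0,0]},{"dp":[0,0,0],"delta_rot":[0,0,0]},{"dp":[0,0,0],"delta_rot":[0,0,0]},{"dp":[0,0,0],"delta_rot":[0,0,0]},{"dp":[0,0,0],"delta_rot":[0,0,0]},{"dp":[0,0,0],"delta_rot":[0,0,0]}]' --jaw 0 --grip_force 50

```text
time: 13.5
ee_pos: [449.4, 11.5, 65.3]
orientation: [[0.992, -0.13, 0.002], [-0.13, -0.992, 0.001], [0.002, -0.001, -1.0]]
ft_force: [-1.0, -0.3, 5.0]
finger_gap: 45.6
gripper_force: 51.9
```

```bash
python3 -c "
from bench import read_state as f
s=f();print(s['time'],s['ee_pos'],s['orientation'].round(4),s['q'],s['ft_force'],s['finger_gap'])"
```

```text
13.5 [449.36434261  11.5450063   65.28902987] [[ 9.916e-01 -1.295e-01  1.600e-03]
 [-1.295e-01 -9.916e-01  6.000e-04]
 [ 1.600e-03 -8.000e-04 -1.000e+00]] [ -27.16080292    2.69597622   22.91475368  122.1774905    -1.3100515
   55.24951409 -100.96504643] [-0.97151339 -0.31889658  5.01779244] 45.63206038460921
```

>>> step_arm --plan '[{"dp":[0,0,-5],"delta_rot":[0,0,0]},{"dp":[0,0,-10],"delta_rot":[0,0,0]},{"dp":[0,0,-20],"delta_rot":[0,0,0]},{"dp":[0,0,-30],"delta_rot":[0,0,0]},{"dp":[0,0,-35],"delta_rot":[0,0,0]},{"dp":[0,0,-35],"delta_rot":[0,0,0]},{"dp":[0,0,-35],"delta_rot":[0,0,0]},{"dp":[0,0,-20],"delta_rot":[0,0,0]}]'

```text
time: 14.3
ee_pos: [449.3, 11.4, 257.7]
orientation: [[0.992, -0.13, 0.004], [-0.13, -0.992, 0.001], [0.004, -0.001, -1.0]]
ft_force: [0.3, -0.1, -2.6]
finger_gap: 45.1
gripper_force: 51.5
```

>>> step_arm --plan '[{"dp":[0,0,0],"delta_rot":[0,0,-5]},{"dp":[0,0,0],"delta_rot":[0,0,-8]},{"dp":[0,0,0],"delta_rot":[0,0,-8]},{"dp":[0,0,0],"delta_rot":[0,0,-8]},{"dp":[0,0,0],"delta_rot":[0,0,-8]},{"dp":[0,0,0],"delta_rot":[0,0,-8]},{"dp":[0,0,0],"delta_rot":[0,0,-8]},{"dp":[0,0,0],"delta_rot":[0,0,-8]}]'

```text
time: 15.1
ee_pos: [448.1, 11.3, 254.5]
orientation: [[0.589, 0.808, -0.0], [0.808, -0.589, 0.0], [-0.0, -0.0, -1.0]]
ft_force: [-0.2, -0.1, -1.3]
finger_gap: 45.2
gripper_force: 51.5
```

>>> step_arm --plan '[{"dp":[0,0,0],"delta_rot":[0,0,-8]},{"dp":[0,0,0],"delta_rot":[0,0,-8]},{"dp":[0,0,0],"delta_rot":[0,0,-8]},{"dp":[0,0,0],"delta_rot":[0,0,-8]},{"dp":[0,0,0],"delta_rot":[0,0,-8]},{"dp":[0,0,0],"delta_rot":[0,0,0]},{"dp":[0,0,0],"delta_rot":[0,0,0]}]'

```text
time: 15.8
ee_pos: [448.3, 11.4, 254.5]
orientation: [[-0.059, 0.998, -0.0], [0.998, 0.059, 0.0], [0.0, -0.0, -1.0]]
ft_force: [0.0, -0.3, -2.1]
finger_gap: 45.7
gripper_force: 51.5
```

>>> step_arm --plan '[{"dp":[0,0,0],"delta_rot":[0,0,-1.25]},{"dp":[32,13.5,0],"delta_rot":[0,0,0]},{"dp":[44,19,0],"delta_rot":[0,0,0]},{"dp":[45,19,0],"delta_rot":[0,0,0]},{"dp":[45,19,0],"delta_rot":[0,0,0]},{"dp":[45,19,0],"delta_rot":[0,0,0]},{"dp":[40,17,0],"delta_rot":[0,0,0]},{"dp":[26,11.8,0],"delta_rot":[0,0,0]}]'

```text
time: 16.6
ee_pos: [542.7, 301.8, 253.4]
orientation: [[-0.087, 0.996, -0.001], [0.996, 0.087, 0.001], [0.001, -0.001, -1.0]]
ft_force: [-0.9, 1.3, -0.5]
finger_gap: 45.4
gripper_force: 51.7
```

>>> step_arm --plan '[{"dp":[0,0,25],"delta_rot":[0,0,0]},{"dp":[0,0,25],"delta_rot":[0,0,0]},{"dp":[0,0,0],"delta_rot":[0,0,0]},{"dp":[0,0,0],"delta_rot":[0,0,0]},{"dp":[0,0,0],"delta_rot":[0,0,0]}]'

```text
time: 17.1
ee_pos: [544.0, 297.6, 206.1]
orientation: [[-0.083, 0.997, 0.002], [0.997, 0.083, 0.002], [0.001, 0.002, -1.0]]
ft_force: [-0.3, -0.2, -1.6]
finger_gap: 45.5
gripper_force: 51.9
```

Run:
```python
from bench import read_state, eyes
import cv2,numpy as np
from h import *
np.set_printoptions(precision=2,suppress=True)
st=read_state(); s=eyes.snapshot("wrist"); np.savez("pics/w5.npz",**s,p=st["ee_pos"],o=st["orientation"])
o=st["orientation"];p=st["ee_pos"];print(p,np.degrees(np.arctan2(o[1,1],o[0,1])),o[2],st["ft_force"],st["finger_gap"])
print("to go tool xy",o[:2,:2].T@(np.array([543.8,297.0])-p[:2]))
top=p[2]+103-61.3
print(top,wproj(s,[*(p[:2]-1.3*o[:2,0]),top]))
cv2.imwrite("pics/w5.png",cv2.resize(cv2.convertScaleAbs(s["img"][150:350,190:450,::-1],alpha=1.6),None,fx=3,fy=3,interpolation=cv2.INTER_CUBIC))
```

```text
[544.04 297.62 206.08] 4.778643053846604 [ 0.  0. -1.] [-0.32 -0.19 -1.61] 45.536946174226856
to go tool xy [-0.6  -0.29]
247.77560277988846 [323.09 314.87]
```

View pics/w5.png

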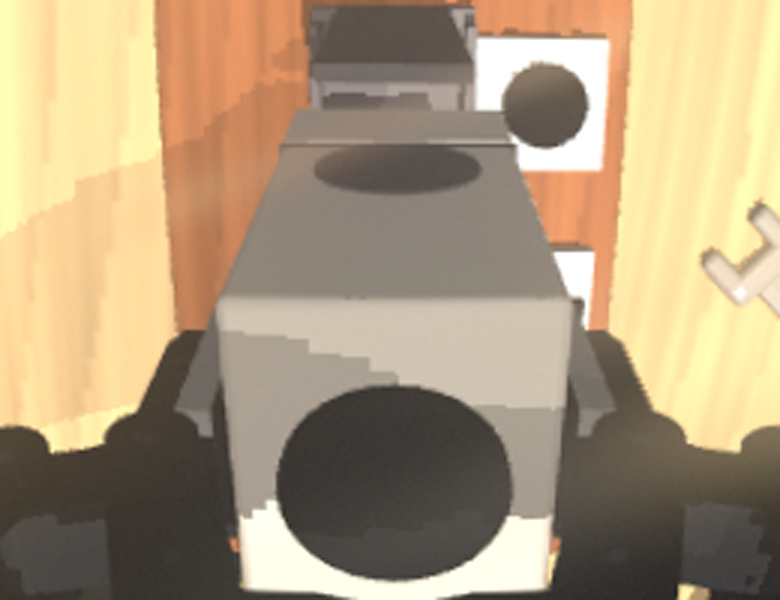

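The cassette is held straight above the slot, with its top edge at crop row 297, near edge at row 590 and disc at (394,482). I'll solve for its offset and height in the tool.

Run:
```python
from h import *
from scipy.optimize import least_squares
s=dict(np.load("pics/w5.npz"));p=s["p"];o=s["o"]
F=lambda u,v:np.array([190+(u+.5)/3-.5,150+(v+.5)/3-.5])
pts=[((28,-23,100),(218,298)),((28,23,100),(569,298)),((-28,-23,100),(243,590)),((-28,23,100),(551,591)),((0,0,103),(394,482))]
def res(q):
    dx,dy,h,yaw=q;c,t=np.cos(yaw),np.sin(yaw);out=[]
    for (x,y,z),m in pts:
        P=p+o[:,0]*(x*c-y*t+dx)+o[:,1]*(x*t+y*c+dy)-o[:,2]*(z-h); out.append(wproj(s,P)-F(*m))
    return np.ravel(out)
f=least_squares(res,[0,0,61,0]);print(f.x.round(2),np.degrees(f.x[3]).round(2),f.fun.round(1))
```

```text
[-3.100e+00 -6.200e-01  6.774e+01 -1.000e-02] -0.4 [ 1.1 -1.6 -0.9 -2.2  3.7  3.4 -4.4  2.7  0.3 -1.1]
```

>>> step_arm --plan '[{"dp":[-0.6,-0.3,10],"delta_rot":[0,0,0.1]},{"dp":[0,0,8],"delta_rot":[0,0,0]},{"dp":[0,0,6],"delta_rot":[0,0,0]},{"dp":[0,0,6],"delta_rot":[0,0,0]},{"dp":[0,0,6],"delta_rot":[0,0,0]},{"dp":[0,0,0],"delta_rot":[0,0,0]}]'

```text
time: 17.75
ee_pos: [542.4, 296.5, 167.1]
orientation: [[-0.082, 0.997, -0.002], [0.997, 0.082, -0.001], [-0.001, -0.002, -1.0]]
ft_force: [-0.3, 0.7, -1.8]
finger_gap: 45.8
gripper_force: 52.0
```

>>> step_arm --plan '[{"dp":[0,0,8],"delta_rot":[0,0,0]},{"dp":[0,0,12],"delta_rot":[0,0,0]},{"dp":[0,0,15],"delta_rot":[0,0,0]},{"dp":[0,0,15],"delta_rot":[0,0,0]},{"dp":[0,0,12],"delta_rot":[0,0,0]},{"dp":[0,0,6],"delta_rot":[0,0,0]},{"dp":[0,0,0],"delta_rot":[0,0,0]},{"dp":[0,0,0],"delta_rot":[0,0,0]}]'

```text
time: 18.55
ee_pos: [543.3, 296.9, 100.6]
orientation: [[-0.082, 0.997, 0.001], [0.997, 0.082, 0.0], [0.0, 0.001, -1.0]]
ft_force: [-0.5, 0.3, -1.4]
finger_gap: 45.3
gripper_force: 52.0
```

Run:
```python
from bench import read_state
import numpy as np
st=read_state();o=st["orientation"];p=st["ee_pos"];print(p,np.degrees(np.arctan2(o[1,1],o[0,1])),st["ft_force"],"togo",o[:2,:2].T@(np.array([543.8,297.0])-p[:2]))
```

```text
[543.27680183 296.8961493  100.61059799] 4.711650710932061 [-0.48261919  0.34921297 -1.39297725] togo [0.06052359 0.52996046]
```

Free between the walls, with no side force. Now I go past the lips slowly.

>>> step_arm --plan '[{"dp":[0,0.4,4],"delta_rot":[0,0,0]},{"dp":[0,0,4],"delta_rot":[0,0,0]},{"dp":[0,0,4],"delta_rot":[0,0,0]},{"dp":[0,0,2],"delta_rot":[0,0,0]},{"dp":[0,0,0],"delta_rot":[0,0,0]}]'

```text
time: 19.05
ee_pos: [543.1, 296.7, 85.9]
orientation: [[-0.082, 0.997, -0.001], [0.997, 0.082, -0.0], [-0.0, -0.001, -1.0]]
ft_force: [0.8, 0.6, -2.3]
finger_gap: 45.6
gripper_force: 52.0
```

>>> step_arm --plan '[{"dp":[0,0,2],"delta_rot":[0,0,0]},{"dp":[0,0,2],"delta_rot":[0,0,0]},{"dp":[0,0,1],"delta_rot":[0,0,0]},{"dp":[0,0,0],"delta_rot":[0,0,0]},{"dp":[0,0,0],"delta_rot":[0,0,0]}]'

```text
time: 19.55
ee_pos: [543.4, 296.9, 81.4]
orientation: [[-0.082, 0.997, 0.0], [0.997, 0.082, 0.0], [0.0, 0.0, -1.0]]
ft_force: [-0.8, 0.3, -2.0]
finger_gap: 45.1
gripper_force: 52.0
```

>>> step_arm --plan '[{"dp":[0,0,1],"delta_rot":[0,0,0]},{"dp":[0,0,0.5],"delta_rot":[0,0,0]},{"dp":[0,0,0],"delta_rot":[0,0,0]}]'

```text
time: 19.85
ee_pos: [543.3, 296.8, 79.7]
orientation: [[-0.082, 0.997, -0.0], [0.997, 0.082, -0.0], [-0.0, -0.0, -1.0]]
ft_force: [-0.7, 0.6, -1.4]
finger_gap: 45.6
gripper_force: 52.0
```

>>> step_arm --plan '[{"dp":[0,0,0.8],"delta_rot":[0,0,0]},{"dp":[0,0,0.7],"delta_rot":[0,0,0]},{"dp":[0,0,0],"delta_rot":[0,0,0]}]'

```text
time: 20.15
ee_pos: [543.5, 296.8, 79.4]
orientation: [[-0.082, 0.997, 0.0], [0.997, 0.082, 0.0], [0.0, 0.0, -1.0]]
ft_force: [-2.4, -1.2, 5.4]
finger_gap: 45.4
gripper_force: 52.5
```

Floor contact came at the expected height (TCP 79.4, expected 79.3). Releasing and rising.

>>> step_arm --plan '[{"dp":[0,0,0],"delta_rot":[0,0,0]},{"dp":[0,0,0],"delta_rot":[0,0,0]},{"dp":[0,0,0],"delta_rot":[0,0,0]},{"dp":[0,0,0],"delta_rot":[0,0,0]},{"dp":[0,0,0],"delta_rot":[0,0,0]},{"dp":[0,0,0],"delta_rot":[0,0,0]}]' --jaw 1

```text
time: 20.75
ee_pos: [543.4, 296.8, 78.3]
orientation: [[-0.082, 0.997, 0.0], [0.997, 0.082, -0.0], [-0.0, 0.0, -1.0]]
ft_force: [-0.6, 0.5, 0.2]
finger_gap: 85.3
gripper_force: 0.0
```

>>> step_arm --plan '[{"dp":[0,0,-10],"delta_rot":[0,0,0]},{"dp":[0,0,-20],"delta_rot":[0,0,0]},{"dp":[0,0,-35],"delta_rot":[0,0,0]},{"dp":[0,0,-40],"delta_rot":[0,0,0]},{"dp":[0,0,-40],"delta_rot":[0,0,0]},{"dp":[0,0,-30],"delta_rot":[0,0,0]},{"dp":[-20,0,0],"delta_rot":[0,0,0]},{"dp":[0,0,0],"delta_rot":[0,0,0]}]'

```text
time: 21.55
ee_pos: [546.4, 273.5, 255.0]
orientation: [[-0.078, 0.997, 0.003], [0.997, 0.078, -0.0], [-0.001, 0.003, -1.0]]
ft_force: [0.1, -1.4, -0.4]
finger_gap: 85.6
gripper_force: 0.0
```

Run:
```python
from bench import read_state, eyes
import cv2,numpy as np
from h import *
st=read_state(); s=eyes.snapshot("wrist"); t=eyes.snapshot("top"); print(st["ee_pos"],st["ft_force"])
a=cv2.resize(cv2.convertScaleAbs(s["img"][80:320,190:450,::-1],alpha=1.4),None,fx=2,fy=2)
b=cv2.resize(cv2.convertScaleAbs(t["img"][140:260,165:435,::-1],alpha=1.4),None,fx=1,fy=1)
c=np.zeros((600,520,3),np.uint8);c[:480]=a;c[480:600,:270]=b
cv2.imwrite("pics/w6.png",c)
print("slot target px",(wproj(s,[543.9,295.7,121])-[190,80])*2)
```

```text
[546.44378935 273.45751911 255.0020749 ] [ 0.13077265 -1.42406644 -0.42667597]
slot target px [261.52930324 183.84297942]
```

View pics/w6.png

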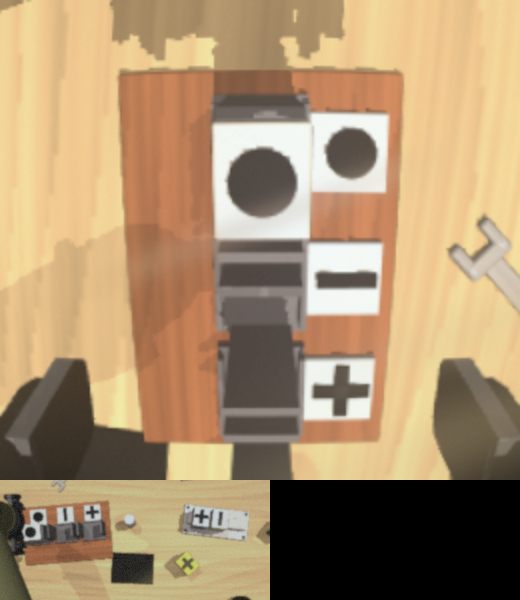

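The cassette is seated upright in the disc slot with its disc at (262,183), against a predicted (261.5,183.8). The cross and bar cassettes are still on the rail, and the gripper is clear. I'm handing the job in.

>>> step_arm --plan '[{"dp":[0,0,0],"delta_rot":[0,0,0]},{"dp":[0,0,0],"delta_rot":[0,0,0]}]'

```text
time: 21.85
ee_pos: [544.2, 277.5, 252.1]
orientation: [[-0.083, 0.997, -0.002], [0.997, 0.083, -0.001], [-0.001, -0.002, -1.0]]
ft_force: [-0.2, 0.2, -0.5]
finger_gap: 85.2
gripper_force: 0.0
```

```bash
python3 -c "
from bench import order
print(order.job_done())"
```

```text
the job is handed in; nothing more can be done
None
```

The disc cassette is standing in the slot with the matching disc after its stop on the mat, and I handed the job in at about 22 s; no verdict came back, but the last picture showed it seated within about 1 mm of the target, with the bar and cross cassettes still on the rail.

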